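# Set the dose and open the tray-wash concentrate

## Task

Get the tray-wash ready on the bakery counter: swing the hand lever of the steel dosing unit until it lines up with the brass dose mark on its dial and leave it there, without shifting the mark. Then open the square concentrate bottle standing in its dock: press its push-and-turn safety cap down, twist it counterclockwise (seen from above) while keeping it pressed, and lift it off. Finish still holding the cap in the gripper, level and still, straight above the open bottle about a hand's breadth (80 mm) over the mouth, touching nothing else, and leave the other things on the counter where they are.

Things in the scene. Friction and masses are not known exactly. Their poses are not given: they have to be found in the camera images.
- dosing_unit: Steel dosing unit bolted to the counter: housing 110 x 100 x 60 mm on a 130 x 120 mm foot. Origin at the centre of its underside. Its y axis is parallel to the lever's hinge; the lever swings in its x-z plane. An aluminium dial disc (radius 45 mm, 5 mm thick, concentric with the hinge, at y = +24 to +29 mm) stands beside the lever with a small tick every 10 degrees.
- lever_pivot (a point): Hinge axis of the lever, at the lever's middle plane, 70 mm above the counter.
- dose_lever (a joint): Angle of the hand lever in rad: 0 = upright, positive = leaning to the unit's +x (range -0.95 to 0.95, starts at -0.85 to -0.35). It stays where it is left; moving it takes about 1.5 N at the grip. Pinched by the fingers it can lag some 0.07 rad behind: read it and correct.
- lever_grip (a point): Centre of the lever's grip, 110 mm from the hinge: a white cylinder, radius 11 mm, 26 mm long along the unit's y axis, flat ends, on a 10 mm steel rod. z axis = along the lever, away from the hinge.
- dose_mark (a joint): Angle of the brass dose mark, same zero and sense as the lever (0.1 to 0.7 rad). The lever lines up with it when both angles are equal. It is clamped very stiffly and must not be shifted.
- mark_tip (a point): Outer end of the brass dose mark, a block 7 x 11 x 24 mm on the rim of the dial, 61 mm from the hinge and 26 mm beside the lever's middle plane (unit +y side). z axis = away from the hinge.
- bottle: Square grey concentrate bottle (96 x 96 mm, shoulder from 131 mm to 150 mm high) clamped fast in a steel dock (130 x 130 mm foot); it can neither move nor turn. Origin at the centre of the underside of the dock, z up through the middle of the neck.
- mouth (a point): Centre of the neck's mouth, the top of the neck, 188 mm above the counter, at the bottle's axis. The neck is 28 mm wide, 38 mm over its catches; a sprung valve pin (22 mm wide) stands 8 mm out of it.
- cap: White safety cap, loose part of 28 to 52 g, 48 mm across (16 flat-faced ribs; a flat faces the cap's x axis and every 22.5 degrees from it), 30 mm high, hollow from below. Origin at the centre of its underside, z up; a small raised bar on top points along x. Starts locked, underside 170 mm above the counter (top 200 mm), its x axis along the bottle's. Unpressed it neither turns nor lifts.
- cap_top (a point): Centre of the cap's top face, 30 mm above its underside. Press the cap 6 to 8 mm down (under 5 mm it will not turn; hard stop at 8 mm) and, keeping it down, turn it counterclockwise from above: from 50 degrees on it is free to lift, a stop ends the turn at about 72 degrees, 60 to 65 is right. It does not turn clockwise.
- valve (a joint): How far the cap presses the sprung valve pin in the neck down, m: 0 = up (cap locked, or off), 0.008 = cap at its hard stop. The spring resists with 6 N at first, 14 N at the hard stop.
- jar: Bystander: amber jar with steel lid, radius 28 mm, 75 mm high. Origin at the centre of its underside.
- mug: Bystander: white mug, radius 40 mm, 90 mm high. Origin at the centre of its underside.
- syrup: Bystander: green bottle, radius 32 mm, 190 mm high. Origin at the centre of its underside.
- brush: Bystander: pastry brush, 200 mm long, lying on the counter. Origin at its underside.
- tin: Bystander: small aluminium tart tin, radius 42 mm, 22 mm high. Origin at the centre of its underside.
There are look-alikes about, which are no part of the job. There is more than one size of the cap; the job needs the smaller. Leave any red look-alike of the dosing_unit alone.

How it is judged:
By the outcome, as a careful person would: the job done as asked, in the order asked, and still so for the second after the job is handed in, while the arm keeps its last pose, push and grip.
It also fails if it takes over 54 s, if anything falls off the work surface, if the arm or the gripper's body presses on something with over 40 N, if the wrist force passes 120 N, or if a joint passes its speed limit or range.

## Robot

A 7-joint arm with a two-finger parallel gripper is mounted at the origin on the work surface. World frame = base frame: x ahead of the robot, y to its left, z up, the work surface at z = 0. Lengths are in m, angles in rad, forces in N, time in s.
With the tool pointing down it reaches from about 0.35 to 0.9 m from the base axis. Payload 8.1 kg.
Tool frame: the origin (TCP) lies at the very end of the fingers, on their centre line; the grasp point (between the pads) lies 19 mm behind it (arm.tcp_to_grasp is the z of the grasp point in the tool frame, in m); z points along the fingers, y is the line along which they close (so a half turn about z gives the same grasp; the last joint's range is limited). The gripper opens to 92 mm and grips with 3 to 60 N. Pads are 19 mm wide; open, the fingers measure 130 mm over their backs; the gripper's body (75 mm by 190 mm) begins 47 mm behind the grasp point.
Start: joints at [1.218, 0.434, 0.025, 1.573, -0.012, 1.134, -0.075], TCP at [0.154, -0.606, 0.227] pointing down, gripper open.
Joint ranges: [-2.62, 2.62], [-0.44, 2.09], [-1.27, 1.32], [0.08, 2.57], [-1.32, 4.46], [0.12, 2], [-2.74, 2.74]. Speed limits (rad/s): [2.22, 2.22, 3.01, 3.01, 3.14, 3.14, 3.14].

## Interface

Orientations are given as a rotation vector (axis times angle).
In Python, from cell import readout, vision, sign_off, arm gives the robot as it stands. The module is installed in compiled form; this text tells all that it offers.
- The arm moves only by the shell command python3 -m creep 'ROWS' [FORCE]. ROWS is JSON, a list of rows, each a list of 5 numbers: the shift along the tool's x, y, z in units of 4 cm (1.0 is 4 cm), then the turn about the tool's z in units of 4 degrees (1.0 is 4 degrees), then the opening, from 0 (shut) to 1 (fully open). A call has 1 to 12 rows; each row shifts and turns the commanded pose from where the row before left it, along the tool's axes as they then stand; what a row does not reach is not made up. A row lasts 1/8 s, in which the tool goes at most 62.5 mm and 10.7 degrees, less where a joint would pass 70% of its speed; a pose out of reach is approached as far as the arm can. A call with a number of a shift or a turn outside -1 to 1 is refused whole. A call with a gripper value outside its range is refused whole. The fingers move at their own pace and stop on an object; FORCE is the grip in N (left out, the last holds). Time passes only in rows, so rows that do not move let the fingers close. It gives the time, the measured TCP pose, the force, the opening and the grip force at its end, in the units of the state.
- readout.observe(): the state, without advancing time (a new reading comes with each control period).
- vision.get_image(name): name is "scene" or "top" or "wrist"; returns a dict with "pixels" (384x512x3 uint8, blue, green, red), "z_map" (384x512 float32, m along the optical axis (not along the pixel's ray), 0 where there is no reading), "camera_matrix" (3x3 intrinsics, pixels), "k1" (the pictures are not rectified: a ray, as slopes to the right and down, at radius r is drawn at 1 + k1 r^2 times it, then the intrinsics apply), "position" and "rotation" of the camera in the world. Camera axes: x right, y up, looking along -z (the intrinsics and any distortion apply to the point x, -y, -z); pixel columns grow to the right and rows downward; lengths in m; the calibration is good to about 2 mm. A picture is of the moment at which its call begins.
- sign_off(): hands the job in; it is judged then, once.
The state is a dict: "clock": time; "joints": joint angles; "dq": joint speeds; "joint_efforts": joint torques, N m; "position": TCP position; "ee_rot": TCP orientation; "force": force on the tool from outside, world axes, zero at the start; "ft_torque": the same for the moment, N m; "width": opening from 0.0 (shut) to 1.0 (fully open); "gripper_force": force on a finger pad.
Only numpy, scipy, OpenCV 4.12 (cv2) and the standard library are available. Lean on these libraries where they do the work, as an engineer would, in place of code of your own. Each camera call takes 0.05 s, during which the arm holds its last target. There are 200 camera calls.

## Working session

There is one attempt and no reset: what is moved stays moved. The work goes in short steps, Python scripts to look and compute and a shell command to move; the robot and the scene stay as the last step left them, time stands still between calls to the robot, and variables do not carry over. Pictures are saved under pics/ and viewed, at most 11 in all, crops included, and the job is handed in when it is done.

```bash
mkdir -p pics; cat > h.py <<'E'
import numpy as np, cv2
from cell import readout, vision, arm
from scipy.spatial.transform import Rotation as R
def cam(n):
    d=vision.get_image(n); np.savez('pics/'+n+'.npz',**{k:np.asarray(v) for k,v in d.items()}); return d
def load(n): return dict(np.load('pics/'+n+'.npz'))
def ray(d,u,v):
    K=d['camera_matrix']; x=(u-K[0,2])/K[0,0]; y=(v-K[1,2])/K[1,1]
    rd=np.hypot(x,y); r=rd
    for _ in range(30): r=rd/(1+float(d['k1'])*r*r)
    s=r/rd if rd>0 else 1
    return np.array([x*s,-y*s,-1.])
def rot(d):
    r=np.asarray(d['rotation']); return r if r.shape==(3,3) else R.from_rotvec(r).as_matrix()
def pt(d,u,v,z=None):
    """world point from depth (z None) or from intersecting world height z"""
    r=ray(d,u,v); M=rot(d); p=np.asarray(d['position'])
    w=M@r
    if z is None:
        return p+w*float(d['z_map'][int(round(v)),int(round(u))])
    return p+w*(z-p[2])/w[2]
def proj(d,P):
    c=rot(d).T@(np.asarray(P)-d['position']); x,y=c[0]/-c[2],-c[1]/-c[2]
    s=1+float(d['k1'])*(x*x+y*y); K=d['camera_matrix']
    return np.array([K[0,0]*x*s+K[0,2],K[1,1]*y*s+K[1,2]])
def cloud(d):
    K=d['camera_matrix'];H,W=d['z_map'].shape
    u,v=np.meshgrid(np.arange(W),np.arange(H)); x=(u-K[0,2])/K[0,0]; y=(v-K[1,2])/K[1,1]
    rd=np.hypot(x,y); r=rd.copy()
    for _ in range(30): r=rd/(1+float(d['k1'])*r*r)
    s=np.where(rd>0,r/np.maximum(rd,1e-9),1)
    c=np.stack([x*s,-y*s,-np.ones_like(x)],-1)*d['z_map'][...,None]
    return c@rot(d).T+d['position']
E
python3 - <<'E'
from h import *
a=cam('scene'); b=cam('top')
for n,d in (('scene',a),('top',b)):
    print(n,d['position'],np.asarray(d['rotation']).tolist(),d['camera_matrix'].tolist(),d['k1'],(d['z_map']>0).mean())
    cv2.imwrite(f'pics/{n}0.png',cv2.resize(d['pixels'],(800,600)))
s=readout.observe(); print(s); print(arm.tcp_to_grasp, [x for x in dir(arm) if x[0]!='_'])
E
```

```text
scene [1.6397953  0.18661573 1.19534243] [0.5928010299055193, 0.7209891216528508, 1.6022576695791961] [[463.92132574689424, 0.0, 259.8995023587563], [0.0, 463.92132574689424, 189.42945552326154], [0.0, 0.0, 1.0]] -0.016661354088628694 0.98828125
top [0.42466611 0.01845484 1.19652678] [0.05577868230547533, -0.08496720357096967, -1.5944403472751782] [[364.02532385779523, 0.0, 257.89445617405113], [0.0, 364.02532385779523, 189.5261906193519], [0.0, 0.0, 1.0]] -0.0625972508407321 0.9961293538411459
{'clock': 0.1, 'joints': array([ 1.21840596,  0.43514329,  0.02499719,  1.5739704 , -0.01161835,
        1.13398796, -0.07513048]), 'dq': array([ 6.15269919e-05, -2.05501234e-03,  3.09835040e-03, -2.94305209e-03,
       -6.19120115e-04, -1.69158100e-04,  1.22659240e-03]), 'joint_efforts': array([ 3.66206441e-03, -6.69112515e+01,  9.87801030e-01, -3.15142572e+01,
       -6.06607413e-02,  3.74627835e-02,  3.22196831e-05]), 'position': array([ 0.15433598, -0.60519524,  0.22604375]), 'ee_rot': array([-3.11582419e+00, -3.90983926e-01,  4.49442141e-04]), 'force': array([0.14859746, 0.41037388, 0.41320952]), 'ft_torque': array([0.00743472, 0.06097926, 0.04638327]), 'gripper_force': 0.0, 'width': 0.9994314851863791}
-0.0188 ['PlanningError', 'tcp_to_grasp']
```

View pics/scene0.png

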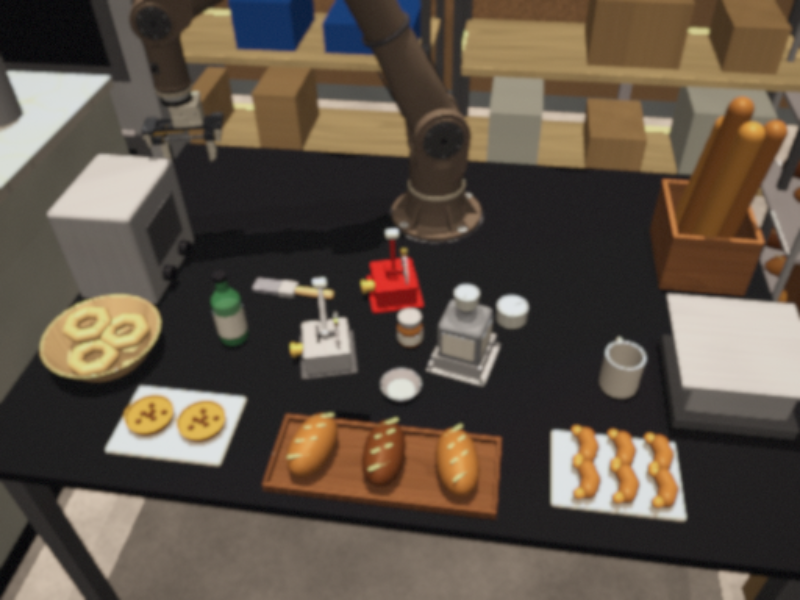

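View pics/top0.png

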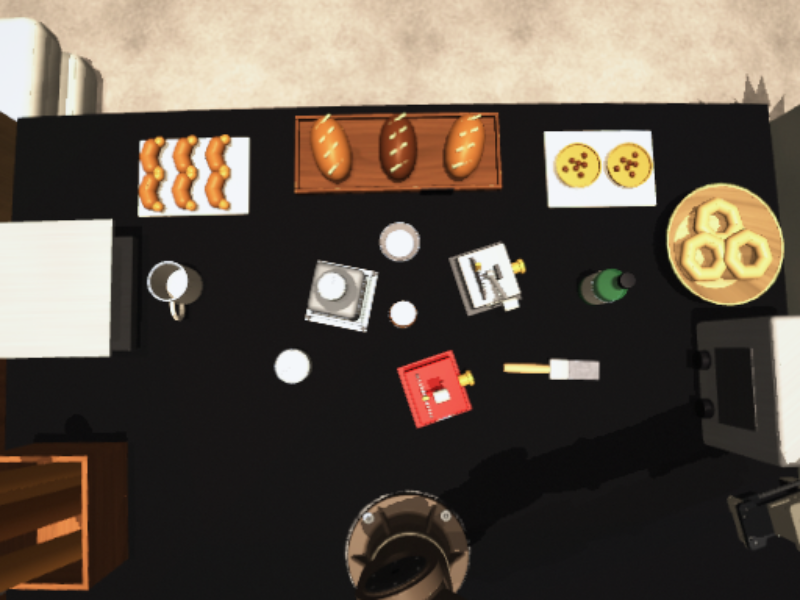

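The scene view shows the steel dosing unit at about (327,345) with its lever at (320,285), the red look-alike at (395,280), the bottle with its cap at (466,298), and a loose bigger cap at (512,310). In the top view the unit is at (487,278), its lever grip at about (512,303), and the bottle cap at (332,287).

```bash
python3 - <<'E'
from h import *
a,b=load('scene'),load('top')
k=800/512
print('top unit foot approx',pt(b,487/k,278/k), 'cap',pt(b,332/k,287/k),'scene cap',pt(a,466/k,293/k),'grip scene',pt(a,320/k,284/k),'grip top',pt(b,512/k,303/k))
for n,d in (('scene',a),('top',b)):
    C=cloud(d).reshape(-1,3)
    u0=pt(b,487/k,278/k); c0=pt(b,332/k,287/k)
    def sel(c,r,z0,z1):
        m=(np.hypot(*(C[:,:2]-c[:2]).T)<r)&(C[:,2]>z0)&(C[:,2]<z1); return C[m]
    for nm,c,r,z0,z1 in (('captop',c0,.05,.19,.22),('shoulder',c0,.09,.14,.156),('dockfoot',c0,.12,.004,.04),('house',u0,.1,.05,.066),('foot',u0,.11,.004,.03),('grip',u0,.14,.13,.21)):
        P=sel(c,r,z0,z1)
        if len(P)<4: print(n,nm,len(P));continue
        rc=cv2.minAreaRect(P[:,:2].astype(np.float32))
        print(n,nm,len(P),P.mean(0).round(4),'zmed',np.median(P[:,2]).round(4),np.round(rc[0],4),np.round(rc[1],4),round(rc[2],1))
o=np.hstack([cv2.resize(a['pixels'][175:255,180:260],(400,400),interpolation=cv2.INTER_CUBIC),cv2.resize(b['pixels'][145:215,275:345],(400,400),interpolation=cv2.INTER_CUBIC)])
cv2.imwrite('pics/crop1.png',o)
E
```

```text
top unit foot approx [ 0.55756927 -0.17277244  0.07091605] cap [0.53299004 0.12346011 0.19832326] scene cap [0.53898493 0.12479796 0.19472992] grip scene [ 0.50627469 -0.1941082   0.15466302] grip top [ 0.49919384 -0.20042524  0.16763704]
scene captop 142 [0.5418 0.1236 0.1965] zmed 0.1968 [0.5399 0.124 ] [0.0491 0.0446] 5.9
scene shoulder 121 [0.5507 0.1245 0.1456] zmed 0.1458 [0.549  0.1249] [0.0628 0.0434] 85.9
scene dockfoot 528 [0.5717 0.1182 0.0197] zmed 0.0179 [0.5638 0.1183] [0.1483 0.2243] 1.3
scene house 572 [ 0.5782 -0.178   0.0568] zmed 0.0568 [ 0.5706 -0.1788] [0.1155 0.0997] 15.9
scene foot 231 [ 0.6113 -0.1636  0.0141] zmed 0.0132 [ 0.5691 -0.1618] [0.1258 0.1835] 17.2
scene grip 72 [ 0.5099 -0.1967  0.152 ] zmed 0.1561 [ 0.5134 -0.1963] [0.0372 0.0244] 13.1
top captop 247 [0.5355 0.1259 0.1996] zmed 0.1997 [0.5356 0.1261] [0.0468 0.0471] 65.1
top shoulder 119 [0.526  0.1173 0.1444] zmed 0.1441 [0.5354 0.1265] [0.0614 0.0645] 88.9
top dockfoot 456 [0.519  0.1095 0.0107] zmed 0.0079 [0.5358 0.1273] [0.2174 0.2221] 34.6
top house 839 [ 0.5663 -0.1766  0.0596] zmed 0.0597 [ 0.565  -0.1776] [0.1126 0.1016] 16.8
top foot 321 [ 0.5572 -0.1542  0.0079] zmed 0.0062 [ 0.561  -0.1735] [0.2046 0.204 ] 7.2
top grip 90 [ 0.5018 -0.1948  0.1587] zmed 0.1625 [ 0.5059 -0.1945] [0.0353 0.0256] 16.8
```

View pics/crop1.png

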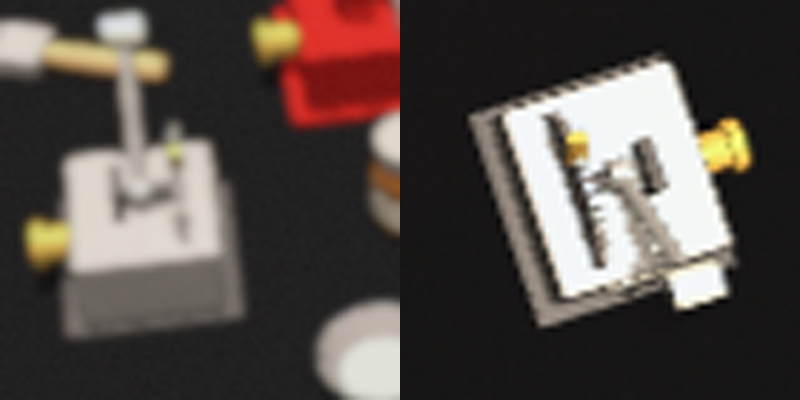

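The crop shows the lever grip at (122,25) left and (700,285) right, and the brass mark at (175,150) left and (577,147) right. So the dial is on the world +y side, the unit is yawed about 16.5°, and the lever leans towards the robot. I'm moving above it for a close look.

```bash
python3 -m creep '[[0,-1,-0.6,0,1],[0,-1,-0.6,0,1],[0,-1,-0.6,0,1],[0,-1,-0.6,0,1],[0,-1,-0.6,0,1],[1,-0.3,0,0,1],[1,-0.3,0,0,1],[1,-0.3,0,0,1],[1,-0.3,0,0,1],[1,-0.3,0,0,1],[1,-0.3,0,-0.5,1],[1,-0.3,0,0,1]]'; python3 -m creep '[[1,-0.3,0,0,1],[1,-0.3,0,0,1],[0.5,0,0,0,1],[0,0,0,0,1],[0,0,0,0,1]]'
python3 - <<'E'
from h import *
d=cam('wrist'); s=readout.observe(); print(s['position'],s['ee_rot'],d['position'],s['clock'])
cv2.imwrite('pics/w1.png',cv2.resize(d['pixels'],(800,600)))
for P in ((.565,-.178,.06),(.503,-.196,.16),(.535,.125,.2)): print(proj(d,P)*800/512)
E
```

```text
clock: 1.6
position: [0.3557, -0.2591, 0.3465]
ee_rot: [-3.11, -0.446, 0.001]
force: [-0.1, -0.7, -0.1]
width: 0.996
gripper_force: 0.0
clock: 2.22
position: [0.443, -0.21, 0.3465]
ee_rot: [3.11, 0.443, -0.002]
force: [0.2, -0.3, -0.0]
width: 1.002
gripper_force: 0.0
[ 0.44298231 -0.20999218  0.34662987] [ 3.10994020e+00  4.42459911e-01 -1.32105225e-03] [ 0.51150851 -0.19002853  0.50425808] 2.275
[406.43223815 126.35075287]
[407.25542124 195.72215528]
[-45.92100553  13.82899075]
```

View pics/w1.png

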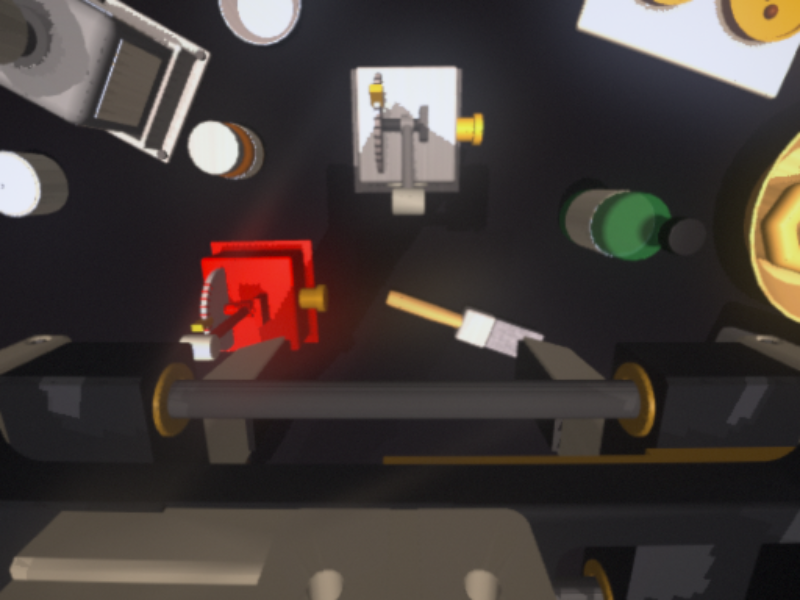

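The unit sits square in the wrist view, with its housing at (355–460, 67–190), the grip at (408,201) and the brass mark at (377,93). Next I'm computing positions and angles from the wrist depth, and doing the same for the mark in the other cameras.

```bash
cat > unit.py <<'E'
from h import *
def an(d,n,yaw=16.5,c=(.566,-.178),pr=True):
    C=cloud(d); px=d['pixels'].astype(int); B,G,Rr=px[...,0],px[...,1],px[...,2]
    t=np.radians(yaw); ex=np.array([np.cos(t),np.sin(t)]); ey=np.array([-ex[1],ex[0]])
    q=C[...,:2]-np.array(c); X=q@ex; Y=q@ey; Z=C[...,2]
    h=(abs(X)<.08)&(abs(Y)<.08)&(abs(Z-.06)<.006)
    rc=cv2.minAreaRect(C[h][:,:2].astype(np.float32)); 
    g=(abs(X)<.12)&(abs(Y)<.03)&(Z>.135)
    gp=np.stack([X[g],Y[g],Z[g]-.07],1)
    m=(Y>.012)&(Y<.045)&(abs(X)<.06)&(Z>.09)&(Z<.15)&(Rr-B>50)
    mp=np.stack([X[m],Y[m],Z[m]-.07],1)
    rod=(abs(X)<.1)&(abs(Y)<.012)&(Z>.095)&(Z<.14); rp=np.stack([X[rod],Y[rod],Z[rod]-.07],1)
    print(n,'house',np.round(rc[0],4),np.round(rc[1],4),round(rc[2],2),len(C[h]))
    for nm,p in (('grip',gp),('mark',mp),('rod',rp)):
        if len(p)>2: print('  ',nm,len(p),p.mean(0).round(4),p.min(0).round(4),p.max(0).round(4),'ang',np.arctan2(p[:,0].mean(),p[:,2].mean()).round(3))
if __name__=='__main__':
    for n in ('scene','top','wrist'): an(load(n),n)
E
python3 unit.py
```

```text
scene house [ 0.5698 -0.1792] [0.1137 0.0992] 16.28 476
   grip 63 [-0.0608 -0.002   0.0848] [-0.0737 -0.0148  0.066 ] [-0.0447  0.0103  0.0952] ang -0.622
   mark 5 [0.0234 0.0257 0.0522] [0.0183 0.0241 0.0483] [0.0273 0.0278 0.0561] ang 0.422
   rod 50 [-0.0337 -0.0019  0.0458] [-0.0566 -0.0071  0.0254] [-0.0115  0.0027  0.0694] ang -0.635
top house [ 0.5658 -0.1771] [0.1104 0.1008] 17.0 825
   grip 87 [-0.067   0.0021  0.0895] [-0.08   -0.0117  0.0655] [-0.0475  0.0139  0.0988] ang -0.642
   mark 21 [0.018  0.0277 0.0517] [0.0124 0.022  0.0373] [0.0249 0.033  0.0599] ang 0.335
   rod 40 [-0.0334  0.002   0.0476] [-0.0531 -0.0035  0.0252] [-0.0145  0.0064  0.069 ] ang -0.612
wrist house [ 0.5666 -0.1772] [0.1094 0.0992] 16.23 3752
   grip 28328 [-0.0919  0.0019  0.3854] [-0.116  -0.03    0.0652] [-0.0465  0.03    0.4343] ang -0.234
   mark 97 [0.0179 0.0265 0.0531] [0.0109 0.0215 0.0396] [0.024  0.0321 0.0592] ang 0.326
   rod 164 [-0.0348  0.0009  0.0493] [-0.0517 -0.0035  0.0251] [-0.0149  0.0052  0.0693] ang -0.614
```

```bash
python3 -m creep '[[0.8,0.05,0,0,0.7],[0.8,0.05,0.3,0,0.6],[0,0,1,0,0.6],[0,0,1,0,0.6],[0,0,1,0,0.6],[0,0,1,0,0.6],[0,0,0.85,0,0.6],[0,0,0,0,0.6]]'
```

```text
clock: 3.28
position: [0.5041, -0.1955, 0.1389]
ee_rot: [-3.109, -0.443, 0.007]
force: [0.4, -0.1, -0.0]
width: 0.602
gripper_force: 0.0
```

```bash
python3 -m creep '[[0,0,0,0,0.1],[0,0,0,0,0.1],[0,0,0,0,0.1],[0,0,0,0,0.1],[0,0,0,0,0.1],[0,0,0,0,0.1]]' 12
```

```text
clock: 4.03
position: [0.5067, -0.1952, 0.1412]
ee_rot: [3.109, 0.445, 0.0]
force: [-2.0, -1.8, 6.4]
width: 0.282
gripper_force: 12.0
```

```bash
python3 -m creep '[[0.26,0,-0.16,0,0.1],[0.27,0,-0.13,0,0.1],[0.26,0,-0.09,0,0.1],[0.26,0,-0.07,0,0.1],[0.27,0,-0.04,0,0.1],[0.28,0,-0.015,0,0.1],[0.28,0,0.015,0,0.1],[0.27,0,0.04,0,0.1],[0.19,0,0.05,0,0.1],[0.18,0,0.05,0,0.1],[0,0,0,0,0.1],[0,0,0,0,0.1]]'
python3 - <<'E'
from h import *
import unit
for n in ('top','scene','wrist'):
    d=cam(n); unit.an(d,n,16.4,(.5665,-.1775))
o=np.hstack([cv2.resize(load(n)['pixels'][s],(400,400),interpolation=cv2.INTER_CUBIC) for n,s in (('top',np.s_[145:215,275:345]),('scene',np.s_[175:245,180:250]))])
cv2.imwrite('pics/l1.png',np.vstack([o,np.hstack([np.zeros((200,0,3),np.uint8),cv2.resize(load('wrist')['pixels'][130:330,:],(800,200))])]))
E
```

```text
clock: 5.52
position: [0.604, -0.1661, 0.1549]
ee_rot: [-3.11, -0.446, -0.002]
force: [2.4, -0.2, 2.6]
width: 0.28
gripper_force: 12.0
top house [ 0.5508 -0.1813] [0.0834 0.0998] 16.57 583
   grip 2749 [-0.0103  0.0054  0.5294] [-0.12   -0.0299  0.0667] [0.0943 0.03   0.6048] ang -0.019
   mark 7 [0.0146 0.0268 0.0476] [0.0115 0.0228 0.0393] [0.0177 0.0294 0.0565] ang 0.297
   rod 15 [0.0072 0.0023 0.0474] [ 0.0022 -0.002   0.029 ] [0.0119 0.0056 0.0667] ang 0.151
scene house [ 0.5718 -0.178 ] [0.1152 0.0986] 17.17 480
   grip 3397 [0.0435 0.0019 0.3986] [-0.1199 -0.03    0.0666] [0.1023 0.03   0.6054] ang 0.109
   mark 7 [0.0223 0.0251 0.0527] [0.0178 0.021  0.0439] [0.0264 0.0278 0.0574] ang 0.4
   rod 23 [ 0.0175 -0.0019  0.0474] [ 0.0098 -0.007   0.0252] [0.0244 0.0024 0.0672] ang 0.353
wrist house [ 0.5666 -0.177 ] [0.109  0.0993] 16.33 4207
   grip 37895 [0.07   0.0012 0.1878] [ 0.0175 -0.03    0.0838] [0.1098 0.03   0.2429] ang 0.357
   rod 80 [0.0138 0.0003 0.041 ] [ 0.007  -0.004   0.0251] [0.0184 0.0046 0.0568] ang 0.323
```

View pics/l1.png

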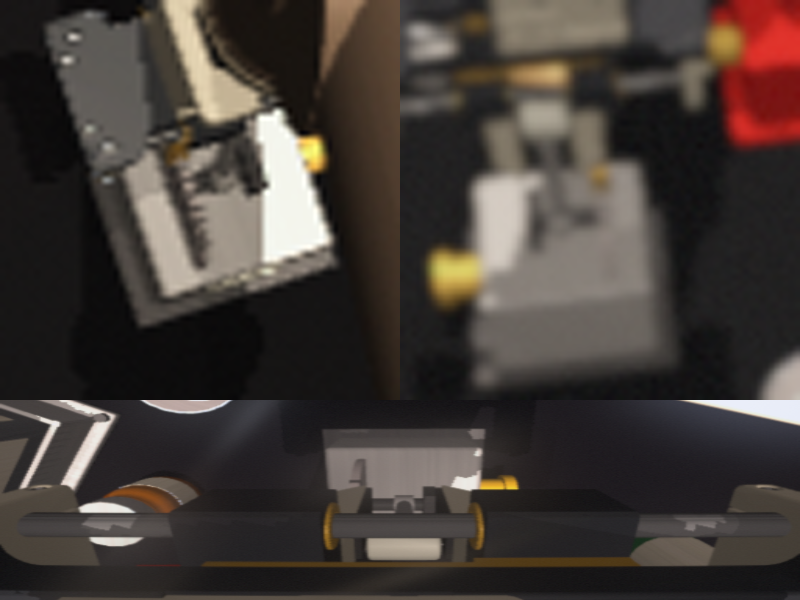

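Seen from the scene camera, the lever at about (550,170) looks slightly short of the mark at (600,175), and the gripper hides the view from above. I'm releasing it and backing off for a clear measurement.

```bash
python3 -m creep '[[0,0,0,0,0.6],[0,0,0,0,0.6],[0,0,0,0,0.6],[0,0,-1,0,0.6],[0,0,-1,0,0.6],[-1,0,-1,0,0.6],[-1,0,0,0,0.6],[-1,0,0,0,0.6],[0,0,0,0,0.6],[0,0,0,0,0.6]]'
cat > look.py <<'E'
from h import *
import unit,sys
for n in ('top','scene','wrist'):
    d=cam(n); unit.an(d,n,16.4,(.5665,-.1775))
w=load('wrist'); k=proj(w,(.57,-.175,.1)).astype(int)
ww=w['pixels'][max(k[1]-60,0):,k[0]-60:k[0]+60][:120]
t=load('scene')['pixels'][175:245,180:250]
cv2.imwrite(sys.argv[1],np.hstack([cv2.resize(ww,(480,480),interpolation=cv2.INTER_CUBIC),cv2.resize(t,(320,480),interpolation=cv2.INTER_CUBIC)]))
E
python3 look.py pics/l2.png
```

```text
clock: 6.92
position: [0.4885, -0.2, 0.2749]
ee_rot: [3.11, 0.445, 0.001]
force: [-0.3, 0.3, -0.1]
width: 0.596
gripper_force: 0.0
top house [ 0.5675 -0.1766] [0.1072 0.1004] 17.44 553
   grip 2468 [-0.0734  0.0031  0.5942] [-0.1199 -0.03    0.0653] [0.0359 0.03   0.6459] ang -0.123
   mark 18 [0.0179 0.0267 0.0528] [0.0117 0.0218 0.0392] [0.0247 0.0327 0.0608] ang 0.327
   rod 18 [0.0084 0.0021 0.0482] [ 0.0024 -0.0027  0.0256] [0.016  0.0053 0.0682] ang 0.173
scene house [ 0.5703 -0.1787] [0.1131 0.099 ] 16.51 484
   grip 2666 [-0.0488  0.0008  0.4824] [-0.12  -0.03   0.067] [0.0416 0.03   0.642 ] ang -0.101
   mark 7 [0.0224 0.0251 0.0528] [0.018  0.0209 0.048 ] [0.0257 0.0277 0.0553] ang 0.401
   rod 24 [ 0.017  -0.0022  0.0493] [ 0.0099 -0.0072  0.0268] [0.0242 0.0026 0.0699] ang 0.331
wrist house [ 0.5642 -0.1779] [0.1112 0.0991] 16.36 4337
   grip 32454 [-4.610e-02  1.000e-04  3.077e-01] [-0.0902 -0.03    0.065 ] [0.0361 0.03   0.3625] ang -0.149
   mark 99 [0.0185 0.0263 0.0534] [0.0122 0.0211 0.0341] [0.026  0.031  0.0585] ang 0.334
   rod 97 [0.0076 0.0002 0.0483] [ 0.0017 -0.0041  0.0251] [0.0143 0.0043 0.0698] ang 0.157
```

View pics/l2.png

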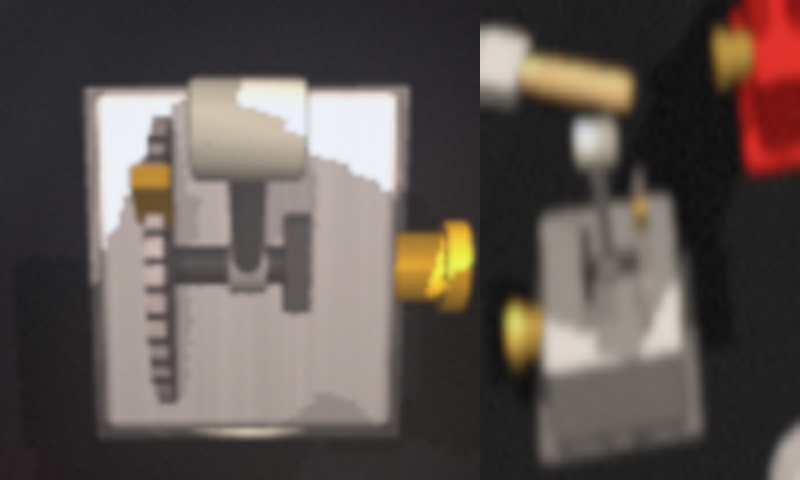

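The view shows the grip at rows 78–180 and the mark's end face at rows 165–190, with its side running down to row 218 (crop scale ×4). I'm fitting both angles by projecting the model into the wrist picture.

```bash
cat > fit.py <<'E'
from h import *
import sys
from scipy.optimize import brentq
w=load('wrist'); k=proj(w,(.57,-.175,.1)).astype(int); r0=max(k[1]-60,0)
t=np.radians(16.4); ex=np.array([np.cos(t),np.sin(t)]); ey=np.array([-ex[1],ex[0]]); c=np.array((.5665,-.1775))
W=lambda x,y,z:np.r_[c+x*ex+y*ey,z]
row=lambda x,y,z:(proj(w,W(x,y,z))[1]-r0+.5)*4
print('house rows far,near',row(.055,0,.06),row(-.055,0,.06))
def grip(th):
    a=np.linspace(0,6.28,90); r=[row(.11*np.sin(th)+.011*np.cos(q),0,.07+.11*np.cos(th)+.011*np.sin(q)) for q in a]; return min(r),max(r)
def mark(th):
    f=lambda r,s:row(r*np.sin(th)+s*np.cos(th),.026,.07+r*np.cos(th)-s*np.sin(th))
    return f(.061,.0035),f(.061,-.0035),f(.037,-.0035)
g=[float(x) for x in sys.argv[1:3]]; m=[float(x) for x in sys.argv[3:6]]
so=lambda f,v:round(brentq(lambda q:f(q)-v,-.2,.8),3)
print('lever',[so(lambda q:grip(q)[i],g[i]) for i in (0,1)],'mark',[so(lambda q:mark(q)[i],m[i]) for i in range(3)])
E
python3 fit.py 78 180 165 190 218
```

```text
house rows far,near 86.04008242350062 427.7274797576954
lever [0.231, 0.24] mark [0.343, 0.343, 0.411]
```

```bash
python3 -m creep '[[0.9,0,0,0,0.6],[0.9,0,0,0,0.6],[0.87,0,0,0,0.6],[0,0,0.9,0,0.6],[0,0,1,0,0.6],[0,0,1,0,0.6],[0,0,0,0,0.1],[0,0,0,0,0.1],[0,0,0,0,0.1],[0,0,0,0,0.1],[0,0,0,0,0.1]]' 25
python3 -m creep '[[0.12,0,0.04,0,0.1],[0.12,0,0.04,0,0.1],[0.12,0,0.04,0,0.1],[0.12,0,0.04,0,0.1],[0,0,0,0,0.1],[0,0,0,0,0.1]]'
python3 -m creep '[[0,0,0,0,0.6],[0,0,0,0,0.6],[0,0,0,0,0.6],[0,0,-1,0,0.6],[0,0,-1,0,0.6],[-1,0,-1,0,0.6],[-1,0,0,0,0.6],[-1,0,0,0,0.6],[0,0,0,0,0.6],[0,0,0,0,0.6]]'
python3 look.py pics/l3.png
```

```text
clock: 8.45
position: [0.5919, -0.1698, 0.1605]
ee_rot: [3.109, 0.446, 0.005]
force: [0.1, 1.6, 6.2]
width: 0.281
gripper_force: 25.0
clock: 9.2
position: [0.61, -0.1644, 0.1534]
ee_rot: [3.109, 0.446, 0.004]
force: [1.5, 2.0, 5.5]
width: 0.284
gripper_force: 25.0
clock: 10.45
position: [0.4944, -0.1984, 0.2725]
ee_rot: [3.11, 0.445, 0.001]
force: [-0.4, -0.6, 0.3]
width: 0.605
gripper_force: 0.0
top house [ 0.5673 -0.1768] [0.1074 0.1012] 16.96 509
   grip 2603 [-0.0704  0.0029  0.593 ] [-0.12   -0.03    0.0669] [0.0548 0.03   0.6455] ang -0.118
   mark 18 [0.0179 0.0267 0.0529] [0.0117 0.0224 0.0395] [0.0244 0.0321 0.0612] ang 0.326
   rod 28 [0.0183 0.0021 0.0502] [ 0.0062 -0.0039  0.0268] [0.0302 0.0054 0.0699] ang 0.349
scene house [ 0.5718 -0.1783] [0.1179 0.099 ] 16.51 501
   grip 2706 [-0.0438  0.0007  0.483 ] [-0.12  -0.03   0.067] [0.0608 0.03   0.644 ] ang -0.09
   mark 7 [0.0241 0.0251 0.0544] [0.0181 0.021  0.0508] [0.0282 0.0278 0.0579] ang 0.417
   rod 16 [ 0.0271 -0.0023  0.0471] [ 0.0141 -0.0071  0.0285] [0.0381 0.0025 0.067 ] ang 0.523
wrist house [ 0.5644 -0.1779] [0.11   0.0991] 16.45 4716
   grip 32657 [-3.970e-02  1.000e-04  3.049e-01] [-0.085 -0.03   0.065] [0.0545 0.03   0.3601] ang -0.129
   mark 103 [0.0187 0.0262 0.0532] [0.0126 0.0211 0.0343] [0.0263 0.031  0.0598] ang 0.338
   rod 164 [0.0169 0.0002 0.0485] [ 0.0054 -0.0041  0.0251] [0.0282 0.0048 0.0696] ang 0.336
```

View pics/l3.png

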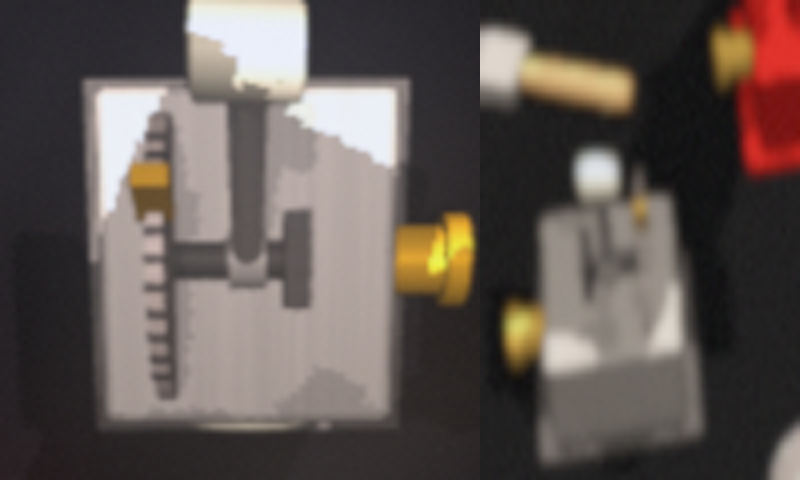

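The grip's lower edge is now at row 100, and the mark's edges are at 163, 188 and 216.

```bash
python3 fit.py 0 100 163 188 216
```

```text
house rows far,near 80.87176854395517 421.99629956515673
lever [0.4, 0.418] mark [0.347, 0.347, 0.404]
```

```bash
python3 -m creep '[[1,0,0,0,0.6],[1,0,0,0,0.6],[0.98,0,0,0,0.6],[0,0,1,0,0.6],[0,0,1,0,0.6],[0,0,1,0,0.6],[0,0,0,0,0.1],[0,0,0,0,0.1],[0,0,0,0,0.1],[0,0,0,0,0.1],[0,0,0,0,0.1]]' 25
python3 -m creep '[[-0.07,0,-0.025,0,0.1],[-0.07,0,-0.025,0,0.1],[-0.07,0,-0.025,0,0.1],[0,0,0,0,0.1],[0,0,0,0,0.1],[0,0,0,0,0.1]]'
python3 -m creep '[[0,0,0,0,0.6],[0,0,0,0,0.6],[0,0,0,0,0.6],[0,0,-1,0,0.6],[0,0,-1,0,0.6],[-1,0,-1,0,0.6],[-1,0,0,0,0.6],[-1,0,0,0,0.6],[0,0,0,0,0.6],[0,0,0,0,0.6]]'
python3 look.py pics/l4.png
```

```text
clock: 11.98
position: [0.6097, -0.1645, 0.1541]
ee_rot: [3.109, 0.446, 0.005]
force: [0.5, 2.0, 6.5]
width: 0.283
gripper_force: 25.0
clock: 12.72
position: [0.6021, -0.1668, 0.157]
ee_rot: [3.109, 0.446, 0.007]
force: [3.7, 2.6, 7.2]
width: 0.283
gripper_force: 25.0
clock: 13.98
position: [0.4854, -0.201, 0.2755]
ee_rot: [3.11, 0.445, 0.001]
force: [1.0, 0.0, 0.2]
width: 0.597
gripper_force: 0.0
top house [ 0.5674 -0.1765] [0.1076 0.1006] 17.29 607
   grip 2414 [-0.0741  0.0032  0.5916] [-0.12   -0.0299  0.0695] [0.0473 0.03   0.6449] ang -0.125
   mark 18 [0.018  0.0265 0.0521] [0.0115 0.0219 0.0404] [0.0247 0.0319 0.0596] ang 0.332
   rod 22 [0.0133 0.0021 0.047 ] [ 0.006  -0.0034  0.0289] [0.0234 0.0056 0.0695] ang 0.275
scene house [ 0.5703 -0.179 ] [0.1131 0.0995] 16.08 473
   grip 2635 [-0.0514  0.0009  0.4825] [-0.1196 -0.03    0.0651] [0.0516 0.03   0.6439] ang -0.106
   mark 7 [0.0229 0.0251 0.0533] [0.0183 0.0209 0.0506] [0.0256 0.0278 0.0559] ang 0.406
   rod 21 [ 0.0232 -0.0019  0.0499] [ 0.0124 -0.0068  0.0278] [0.0309 0.0024 0.0694] ang 0.435
wrist house [ 0.5651 -0.1777] [0.1112 0.0991] 16.4 4667
   grip 32626 [-4.870e-02  1.000e-04  3.078e-01] [-0.0943 -0.03    0.0651] [0.0478 0.03   0.3631] ang -0.157
   mark 88 [0.0191 0.0263 0.0556] [0.0131 0.0211 0.0449] [0.0237 0.0308 0.0587] ang 0.33
   rod 141 [0.0129 0.0002 0.0486] [ 0.0032 -0.0041  0.0251] [0.0237 0.0047 0.07  ] ang 0.26
```

View pics/l4.png

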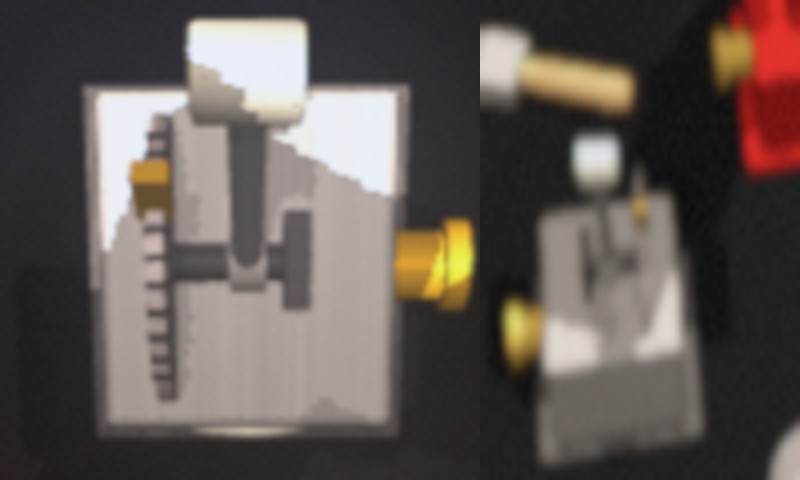

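The grip now spans rows 19–123, and the mark's edges are at 162, 188 and 215.

```bash
python3 fit.py 19 123 162 188 215; python3 - <<'E'
from h import *
# cap / bottle from wrist+top: cap in top image circle fit, bottle yaw from dock edges
b=load('top'); C=cloud(b).reshape(-1,3)
c=np.array([.5355,.126])
m=(np.hypot(*(C[:,:2]-c).T)<.045)&(C[:,2]>.19)&(C[:,2]<.21); print(C[m].mean(0),cv2.minEnclosingCircle(C[m][:,:2].astype(np.float32)))
a=load('scene');C=cloud(a).reshape(-1,3)
k=800/512
w=load('wrist')
cv2.imwrite('pics/b1.png',np.hstack([cv2.resize(b['pixels'][155:225,185:255],(400,400),interpolation=cv2.INTER_CUBIC),cv2.resize(a['pixels'][170:250,260:340],(400,400),interpolation=cv2.INTER_CUBIC)]))
E
```

```text
house rows far,near 83.57135208841396 426.1944613676894
lever [0.336, 0.346] mark [0.337, 0.332, 0.406]
[0.53555538 0.12588655 0.19947037] ((0.5360960960388184, 0.12647120654582977), 0.02451775223016739)
```

View pics/b1.png

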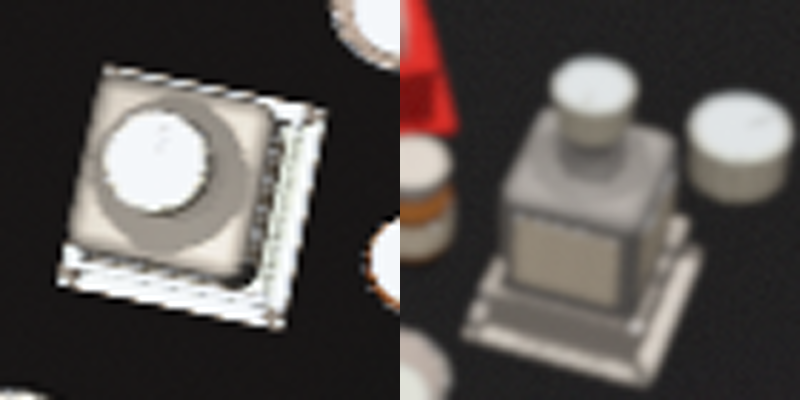

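The lever reads about 0.341 rad and the mark about 0.338 rad, so they line up. In the crop the cap centre is at (157,160) left and (592,85) right, with the larger look-alike at (740,135). The dock's edges put the bottle's yaw at about −12°. Next I'm checking the joints and moving above the cap.

```bash
python3 - <<'E'
from h import *
s=readout.observe(); print(s['clock'],s['joints'].round(3),s['position'].round(4))
# dock/bottle edge directions in top cloud
b=load('top');k=70/400
f=lambda u,v,z:pt(b,185+u*k-.5,155+v*k-.5,z)[:2]
A,B=f(110,68,.012),f(325,108,.012);Cc,D=f(325,108,.012),f(280,325,.012);E,F=f(60,285,.012),f(280,325,.012)
for p,q in((A,B),(Cc,D),(E,F)):
    v=p-q; print(np.degrees(np.arctan2(v[1],v[0]))%90-90, p.round(3),q.round(3))
print('dock centre',(f(105,68,.012)+f(280,325,.012))/2,(f(325,108,.012)+f(60,285,.012))/2)
E
```

```text
14.125 [ 0.65   0.275 -0.454  1.712  0.128  1.184 -1.123] [ 0.486  -0.2005  0.2751]
-11.986634024788913 [0.611 0.171] [0.585 0.048]
-12.86500626959264 [0.585 0.048] [0.461 0.076]
-11.674800947194 [0.487 0.201] [0.461 0.076]
dock centre [0.53607744 0.12499261] [0.53587199 0.12442066]
```

```bash
python3 -m creep '[[0,0,-0.7,0,0.8],[0.2,-0.96,-0.7,0,1],[0.22,-0.96,0,0,1],[0.22,-0.96,0,0,1],[0.22,-0.96,0,0,1],[0.22,-0.96,0,0,1],[0.22,-0.96,0,0,1],[0.22,-0.96,0,0,1],[0.22,-0.96,0,0,1],[0,0,0,0.74,1],[0,0,0,0.74,1],[0,0,0,0,1]]'
python3 -m creep '[[0,0,0,0,1],[0,0,0,0,1]]'
python3 - <<'E'
from h import *
d=cam('wrist'); s=readout.observe(); print(s['position'],s['ee_rot'],d['position'],s['joints'].round(2))
C=cloud(d); m=(np.hypot(*(C[...,:2]-np.array([.536,.1255])).transpose(2,0,1))<.045)&(abs(C[...,2]-.2)<.006)
print(m.sum(),C[m].mean(0),cv2.minEnclosingCircle(C[m][:,:2].astype(np.float32)))
k=proj(d,(.536,.1255,.2)).astype(int); print(k)
r0,c0=max(k[1]-75,0),k[0]-75; print(r0,c0)
cv2.imwrite('pics/c1.png',cv2.resize(d['pixels'][r0:r0+150,c0:c0+150],(600,600),interpolation=cv2.INTER_CUBIC))
E
```

```text
clock: 15.62
position: [0.4659, 0.114, 0.3311]
ee_rot: [-3.128, -0.287, 0.001]
force: [0.5, 0.4, 0.2]
width: 0.999
gripper_force: 0.0
clock: 15.88
position: [0.4657, 0.1134, 0.3313]
ee_rot: [-3.129, -0.285, 0.0]
force: [-0.6, -0.8, -0.2]
width: 1.0
gripper_force: 0.0
[0.46571912 0.11331296 0.33129892] [-3.12861999e+00 -2.84965533e-01  6.75317409e-05] [0.53568059 0.1263301  0.48912635] [ 0.21  0.18 -0.66  1.7   0.12  1.29 -1.86]
1665 [0.53649504 0.12594962 0.19963534] ((0.5361647605895996, 0.1258212774991989), 0.02440100722014904)
[258 117]
42 183
```

View pics/c1.png

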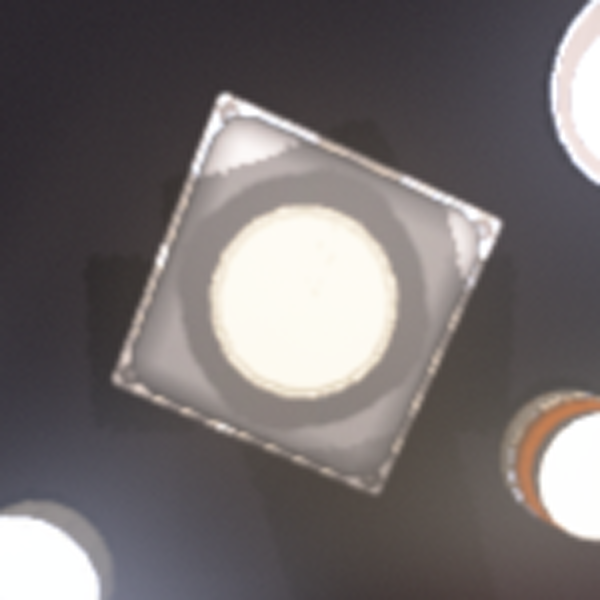

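The cap is centred at crop (304,300), which is world (0.536, 0.126) with its top at 0.1996. The bottle is turned about 23° to the tool, so a flat lines up with the pads within a degree. I'm going down and gripping.

```bash
python3 -m creep '[[0.6,0,0,0.1,1],[0.6,0.01,0,0,1],[0.59,0,0.5,0,1],[0,0,0.8,0,1],[0,0,0.8,0,1],[0,0,0.8,0,1],[0,0,0.6,0,1],[0,0,0.43,0,1],[0,0,0,0,1],[0,0,0,0,1]]'
```

```text
clock: 17.18
position: [0.5368, 0.1258, 0.175]
ee_rot: [-3.129, -0.273, -0.002]
force: [-0.2, -0.1, 0.1]
width: 0.999
gripper_force: 0.0
```

```bash
python3 -m creep '[[0,0,0,0,0],[0,0,0,0,0],[0,0,0,0,0],[0,0,0,0,0],[0,0,0,0,0],[0,0,0,0,0]]' 55; python3 -m creep '[[0,0,0.06,0,0],[0,0,0.06,0,0],[0,0,0.06,0,0],[0,0,0,0,0],[0,0,0,0,0]]'
```

```text
clock: 17.92
position: [0.5363, 0.1255, 0.1741]
ee_rot: [3.13, 0.273, 0.0]
force: [0.3, 0.1, 1.2]
width: 0.518
gripper_force: 55.0
clock: 18.55
position: [0.5363, 0.1255, 0.1678]
ee_rot: [3.129, 0.273, 0.001]
force: [-4.5, -1.7, 11.7]
width: 0.516
gripper_force: 55.0
```

```bash
python3 -m creep '[[0,0,0.02,0,0],[0,0,0,-0.5,0],[0,0,0,-1,0],[0,0,0,-1,0],[0,0,0,-1,0],[0,0,0,-1,0],[0,0,0,-1,0],[0,0,0,-0.5,0],[0,0,0,0,0]]'
```

```text
clock: 19.68
position: [0.5376, 0.1266, 0.1677]
ee_rot: [-3.004, -0.919, -0.006]
force: [-0.5, 0.8, 11.6]
width: 0.519
gripper_force: 55.0
```

```bash
python3 -m creep '[[0,0,0.01,-1,0],[0,0,0,-1,0],[0,0,0,-1,0],[0,0,0,-1,0],[0,0,0,-1,0],[0,0,0,-1,0],[0,0,0,-1,0],[0,0,0,-1,0],[0,0,0,-1,0],[0,0,0,-0.6,0],[0,0,0,0,0],[0,0,0,0,0]]'; python3 -c "
from h import *
s=readout.observe();print(s['joints'].round(2),s['ft_torque'])
d=cam('scene');cv2.imwrite('pics/t1.png',cv2.resize(d['pixels'][150:230,250:350],(800,600),interpolation=cv2.INTER_CUBIC))"
```

```text
clock: 21.18
position: [0.537, 0.1272, 0.1672]
ee_rot: [-2.534, -1.856, -0.005]
force: [-2.7, 2.3, 11.9]
width: 0.517
gripper_force: 55.0
[ 0.28  0.52 -0.87  1.78  0.45  1.05 -1.06] [0.37559306 0.47339438 0.0292478 ]
```

```bash
python3 -m creep '[[0,0,-0.1,0,0],[0,0,-0.15,0,0],[0,0,-0.15,0,0],[0,0,0,0,0]]'; python3 -m creep '[[0,0,-0.4,0,0],[0,0,-0.6,0,0],[0,0,-0.6,0,0],[0,0,-0.4,0,0],[0,0,-0.22,0,0],[0,0,0,0,0],[0,0,0,0,0]]'
python3 - <<'E'
from h import *
d=cam('scene');b=cam('top')
for n,x in (('scene',d),('top',b)):
    C=cloud(x);px=x['pixels'].astype(int);
    print(proj(x,(.536,.126,.298)),proj(x,(.536,.126,.268)))
cv2.imwrite('pics/f1.png',cv2.resize(d['pixels'][145:225,250:357],(800,600),interpolation=cv2.INTER_CUBIC))
import unit; unit.an(d,'scene',16.4,(.5665,-.1775)); unit.an(b,'top',16.4,(.5665,-.1775))
E
```

```text
clock: 21.72
position: [0.5363, 0.1253, 0.1818]
ee_rot: [2.535, 1.855, 0.0]
force: [0.1, 0.9, -0.5]
width: 0.518
gripper_force: 55.0
clock: 22.6
position: [0.5359, 0.1252, 0.2697]
ee_rot: [-2.535, -1.855, 0.002]
force: [0.7, -1.0, -0.8]
width: 0.516
gripper_force: 55.0
[299.93735406 161.88143665] [299.56519047 169.40837933]
[207.15529261 178.26828313] [208.57357018 179.67386734]
scene house [ 0.5696 -0.1792] [0.1131 0.0987] 17.07 483
   grip 63 [ 0.0423 -0.0022  0.102 ] [ 0.0289 -0.015   0.0651] [0.0541 0.0107 0.1136] ang 0.393
   mark 5 [0.0232 0.0254 0.0526] [0.0195 0.0238 0.0498] [0.026  0.0274 0.0555] ang 0.415
   rod 18 [ 0.0226 -0.0018  0.047 ] [ 0.0127 -0.0067  0.0252] [0.0309 0.0024 0.0651] ang 0.448
top house [ 0.5648 -0.1774] [0.1125 0.1006] 16.89 790
   grip 90 [0.0342 0.002  0.106 ] [ 0.0189 -0.0115  0.0672] [0.0471 0.014  0.1168] ang 0.312
   mark 21 [0.0173 0.0274 0.0517] [0.0116 0.0225 0.0392] [0.0244 0.0324 0.0604] ang 0.323
   rod 23 [0.0123 0.0022 0.0455] [ 0.0032 -0.0033  0.0276] [0.0208 0.006  0.0686] ang 0.264
```

View pics/f1.png

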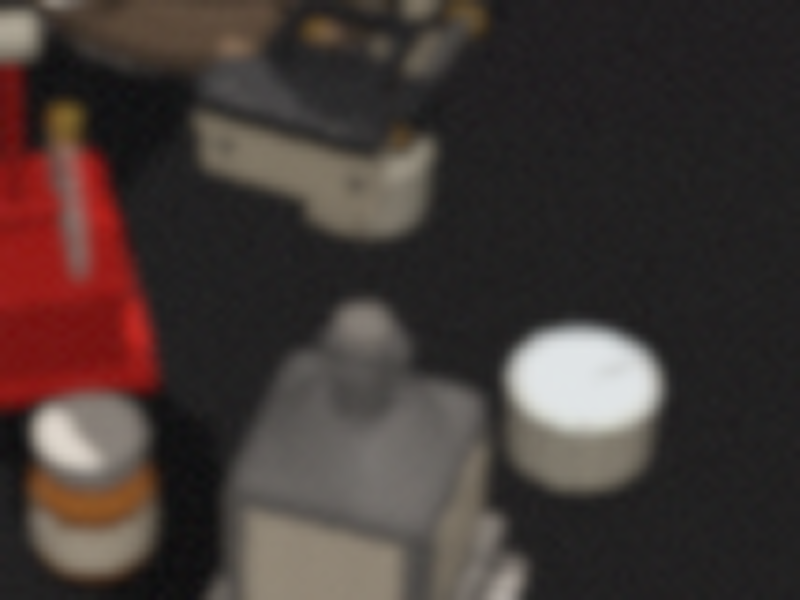

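The cap is held at (370,185), clear of the open neck at (365,340). I'm checking the underside's height from its lower rim, which sits at crop row 239 (image row about 176.8).

```bash
python3 - <<'E'
from h import *
d=load('scene'); a=np.linspace(0,6.28,60)
for z in (.26,.264,.268,.272):
    print(z,max(proj(d,(.536+.024*np.cos(q),.126+.024*np.sin(q),z))[1] for q in a))
print('mouth top of pin rows',proj(d,(.536,.126,.196)))
s=readout.observe();print(s['clock'],s['position'],s['ee_rot'],abs(s['dq']).max(),s['force'],s['gripper_force'])
E
```

```text
0.26 176.43946385740196
0.264 175.45290250808054
0.268 174.46258880438089
0.272 173.46850175274938
mouth top of pin rows [298.71208561 186.63636841]
22.7 [0.53591614 0.12530713 0.26974828] [-2.53491401e+00 -1.85492090e+00  1.86730699e-03] 0.005842847992375921 [-0.1599733  -0.21063251 -0.93297168] 54.99989336763974
```

```bash
python3 -m creep '[[0,0,-0.06,0,0],[0,0,0,0,0],[0,0,0,0,0],[0,0,0,0,0],[0,0,0,0,0],[0,0,0,0,0]]' && python3 -c "
from cell import sign_off; print(sign_off())"
```

```text
clock: 23.45
position: [0.5362, 0.1255, 0.2729]
ee_rot: [2.535, 1.855, -0.0]
force: [0.6, -1.0, -0.3]
width: 0.516
gripper_force: 55.0
the job is handed in; nothing more can be done
None
```

I handed the job in at 23.5 s: the lever is within about 0.01 rad of the brass mark by my camera fit, the bottle is open, and the cap is held level about 80 mm above the mouth (no verdict was returned).

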